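# Open the ratchet gluing clamp and slide the carton out

## Task

The glue on the small pale carton in the gluing clamp has set. Press the orange release plate on the sliding jaw and, keeping it down, push the jaw back along its bar right up to the end stop, then let the plate come up. Next push the carton, without picking it up, away from you onto the free rear part of the clamp's board until it stands wholly behind the jaws, flat on the board, and leave everything else where it is.

Things in the scene. Friction and masses are not known exactly. Their poses are not given: they have to be found in the camera images.
- clamp: Gluing clamp screwed to the table: plywood board 18 mm thick, toothed steel bar in a slot along it. Origin: underside of the board, on the middle line of bar and jaws. x points across the bar, away from the robot; y along the bar to the fixed jaw, roughly to the robot's left; z up. Board: x -60 to 128, y -180 to 180 mm, top z 18 mm. Both green jaws: x -25 to 25 mm, up to z 62 mm.
- fixed_face (a point): Middle of the fixed jaw's rubber face (clamp x 0, y 150, z 40 mm). The carton's left end rests against it.
- rear_board (a point): Middle of the free rear part of the board (clamp x 78, y 60, z 18 mm: on its top face). The board is bare and flat behind the jaws, from x = 30 to x = 128 mm, over its whole length.
- jaw (a joint): Place of the sliding jaw along the bar, m: 0 where it grips the carton, growing as it opens towards the clamp's -y (roughly the robot's right); 0.0955 is hard against the end stop, a dark block. A ratchet (teeth 8 mm apart) blocks opening unless the release plate is held down; it can be pushed shut with about 14 N. With the plate down it slides with about 4 N of drag and stays where it is left.
- release (a joint): How far the orange release plate is pressed down, in m: 0 up, 0.009 fully down. The ratchet lets go from about 0.0055. A spring brings it up again; about 2 N start it and 6.5 N press it fully down.
- release_top (a point): Middle of the top of the orange release plate, 41 mm across the bar, 39 mm along it, flat, 58 mm above the table when up; it moves with the jaw and the press. It lies in a well of the sliding jaw: 23 mm to the clamp's +y is the jaw's face plate, its top 4 mm above the raised plate; 22 mm to -y is the upright push face. Open on the other two sides.
- push_face (a point): On the sliding jaw, middle of the upper edge of its upright push face (the wall of the pawl housing beside the release plate): 50 mm wide across the bar, facing the clamp's +y, its top 22 mm above the raised plate. Fingers that hold the plate down push the jaw open against it.
- carton_mid (a point): Centre of the pale grey carton that stands between the jaws, 55 mm (x) by 100 mm (y) by 38 mm high, about 0.28 kg, half-way up. At first its axes are those of the clamp, its 100 mm length between the jaws; a spring pad on the sliding jaw holds it with about 8 N.
- corner_left (a point): Lower corner of the carton that faces the robot, at its left end (27.5 mm towards the robot and 50 mm to the left of its middle).
- corner_right (a point): Lower corner of the carton that faces the robot, at its right end.
- glue_bottle: White glue bottle with an orange nozzle, 52 mm across, 152 mm high, bystander. Origin: centre of its underside, as for all bystanders.
- ink_tin_blue: Blue ink tin, 72 mm across, 74 mm high, bystander.
- ink_tin_ochre: Ochre ink tin, 68 mm across, 70 mm high, bystander.
- squeegee: Printing squeegee with a wooden handle lying on its side, 84 x 260 x 38 mm, bystander.
- brush: Flat brush with a blue handle, 38 x 215 x 14 mm, bystander.

How it is judged:
By the outcome, as a careful person would: the job done as asked, in the order asked, and still so for the second after the job is handed in, with the robot touching nothing.
It also fails if it takes over 48 s, if anything falls off the work surface, if the arm or the gripper's body presses on something with over 40 N, if the wrist force passes 120 N, or if a joint passes its speed limit or range.

## Robot

A 6-joint arm with a two-finger parallel gripper is mounted at the origin on a cart in front of the work surface, level with it; the furniture and walls round the work are solid. World frame = base frame: x ahead of the robot, y to its left, z up, the work surface at z = 0. Lengths are in mm, angles in rad, forces in N, time in s.
With the tool pointing down it reaches from about 350 to 975 mm from the base axis. Payload 7.1 kg.
Tool frame: the origin (TCP) lies between the finger pads; the fingertips stand 17 mm ahead of it and the grasp point (between the pads) lies 2 mm behind it (tip_reach is the y of the fingertips in the tool frame, in mm); y points along the fingers, x is the direction in which the jaws open and shut, and the axes are right-handed (so a half turn about y gives the same grasp; the last joint's range is limited). The gripper opens to 88 mm and grips with 3 to 60 N. Pads are 20 mm wide; open, the fingers measure 115 mm over their backs; the gripper's body (75 mm by 178 mm) begins 61 mm behind the grasp point.
Start: joints at [1.164, 0.423, 1.63, -0, 1.089, -0.019], TCP at [236.313, 578.585, 239.675] pointing down, gripper open.
Joint ranges: [-3, 3], [-0.9, 2.11], [0.09, 2.58], [-1.31, 4.45], [0.11, 2.69], [-2.54, 2.54]. Speed limits (rad/s): [2.39, 2.39, 3.01, 3.14, 3.14, 3.14].

## Interface

Orientations are given as a rotation vector (axis times angle).
In Python, from workcell import get_obs, get_image, camera_model, close_job, silhouettes, tip_of, tip_reach gives the robot as it stands. The module is installed in compiled form; this text tells all that it offers.
- The arm moves only by the tool arm_command, never from a script. Its argument "targets" is a list of rows, each a list of 4 numbers: the shift along the tool's x, y, z in mm, then the turn about the tool's y in rad. A call has 1 to 20 rows; each row shifts and turns the commanded pose from where the row before left it, along the tool's axes as they then stand; what a row does not reach is not made up. A row lasts 1/12 s, in which the tool goes at most 41.7 mm and 7.16 degrees, less where a joint would pass 70% of its speed; a pose out of reach is approached as far as the arm can. A call is refused whole if a number of a shift passes 41.7 or a number of a turn 0.125, either way. A call with a gripper value outside its range is refused whole. "gripper" is the opening in per cent of the stroke, from 0 (shut) to 100 (fully open), set as the call begins (left out, the last holds). The fingers move at their own pace and stop on an object; the grip force is fixed at half the most. Time passes only in rows, so rows that do not move let the fingers close. It gives the time, the measured TCP pose, the force and the opening at its end, in the units of the state.
- get_obs(): the state, without advancing time (a new reading comes with each control period).
- get_image(name): name is "side" or "top" or "wrist"; returns the picture (420x560x3 uint8, blue, green, red); there is no depth.
- camera_model(name): a dict with "mtx" (3x3 intrinsics, pixels), "dist" ([k1, k2, p1, p2, k3] as OpenCV has them; the pictures are not rectified), "position" and "orientation" of the camera in the world. Camera axes: x right, y up, looking along -z (the intrinsics and any distortion apply to the point x, -y, -z); pixel columns grow to the right and rows downward; lengths in mm; the calibration is good to about 2 mm. A picture is of the moment at which its call begins: read the wrist's pose just before it. camera_model takes no time and is no camera call; for the wrist camera it gives the pose at the moment of the call.
- close_job(): hands the job in, once; it reports no verdict.
Trained networks look in the newest picture that a camera, given by its name, has taken for a name from the list of things; names that differ only in an ending like _2 or _b are one class to them, and where a whole thing is asked for, a point or a joint stands for the part that bears it (a point fixed in the world has none). Each returns a list of dicts, best first, with "conf" (0 to 1); they miss things now and then, are a little off and sometimes report something else, mostly with a low value. They report only what shows in the picture. A call takes as long as a camera call.
- silhouettes(camera, thing): "pixels" (420x560 bool, what is visible of it) and "at" ([column, row] in pixels, amid what is visible of it).
- tip_of(camera, thing): "at" ([column, row] in pixels: a listed point, or the origin of a listed thing).
The state is a dict: "t": time; "qpos": joint angles; "qvel": joint speeds; "joint_torque": joint torques, N m; "ee_pos": TCP position; "orientation": TCP orientation; "ft_force": force on the tool from outside, world axes, zero at the start; "moment": the same for the moment, N m; "width": finger opening in mm.
Only numpy, scipy, OpenCV 4.12 (cv2) and the standard library are available. Lean on these libraries where they do the work, as an engineer would, in place of code of your own. Each camera call takes 0.05 s, during which the arm holds its last target. There are 200 camera calls.

## Working session

There is one attempt and no reset: what is moved stays moved. The work goes in short steps, Python scripts to look and compute and a tool call to move; the robot and the scene stay as the last step left them, time stands still between calls to the robot, and variables do not carry over. Pictures are saved under pics/ and viewed, about 8 in all and at most 12, crops included, and the job is handed in when it is done.

Besides the shell and the picture viewer there is one more tool, called after "Call:" as name(argument=value, ...) on one line, values as JSON. arm_command: Moves the arm, as the interface text tells. Its arguments: {"type":"object","properties":{"targets":{"type":"array","items":{"type":"array","items":{"type":"number"}}},"gripper":{"type":"number"}},"required":["targets"]}

```bash
mkdir -p pics
cat > h.py <<'E'
import numpy as np, cv2
from scipy.spatial.transform import Rotation as R
from workcell import *
def cam(n):
    m=camera_model(n); o=np.array(m["orientation"],float)
    Rm=o if o.shape==(3,3) else (R.from_rotvec(o).as_matrix() if o.size==3 else R.from_quat(o).as_matrix())
    return np.array(m["mtx"]),np.array(m["dist"]),np.array(m["position"]),Rm
def onplane(n,uv,z):
    K,d,p,Rm=cam(n); q=cv2.undistortPoints(np.array([[uv]],float),K,d)[0,0]
    r=Rm@np.array([q[0],-q[1],-1]); return p+r*(z-p[2])/r[2]
def proj(n,P):
    K,d,p,Rm=cam(n); c=(np.atleast_2d(P)-p)@Rm*[1,-1,-1]
    return cv2.projectPoints(c,np.zeros(3),np.zeros(3),K,d)[0][:,0]
def tri(obs):
    A=np.zeros((3,3));b=np.zeros(3)
    for n,uv in obs:
        p=cam(n)[2]; r=onplane(n,uv,0)-p; r/=np.linalg.norm(r); M=np.eye(3)-np.outer(r,r);A+=M;b+=M@p
    return np.linalg.solve(A,b)
E
python3 - <<'E'
from h import *
o=get_obs(); print(o); print(camera_model("top"),camera_model("side"))
for n in("top","side"):
    cv2.imwrite(f"pics/{n}0.png",get_image(n))
H=dict(fixed_face=40,rear_board=18,release_top=58,push_face=80,carton_mid=37,corner_left=18,corner_right=18,clamp=0,glue_bottle=0,ink_tin_blue=0,ink_tin_ochre=0,squeegee=0,brush=0)
for k,z in H.items():
    obs=[]
    for n in("top","side"):
        r=tip_of(n,k)
        if r: print(k,n,np.round(r[0]["at"],1),round(r[0]["conf"],2),np.round(onplane(n,r[0]["at"],z),1)); obs.append((n,r[0]["at"]))
    if len(obs)==2: print("   tri",np.round(tri(obs),1))
E
```

```text
{'t': 0.0, 'qpos': array([ 1.16400096e+00,  4.23827734e-01,  1.63067330e+00, -1.69794681e-06,
        1.08861496e+00, -1.90165411e-02]), 'qvel': array([-1.59731667e-03, -1.19377176e-03, -7.13511168e-05, -4.66448703e-04,
       -5.76650890e-04,  8.76742793e-04]), 'joint_torque': array([ 3.84938903e-03, -5.44600439e+01, -2.73683435e+01,  6.45741122e-02,
        2.25969264e-02, -7.75971262e-05]), 'ee_pos': array([236.11076332, 578.11601584, 238.91642784]), 'orientation': array([-1.36890728, -0.9180425 ,  0.92015168]), 'ft_force': array([-0.05849321,  0.12266794,  0.28801669]), 'moment': array([-0.00535286, -0.0492695 , -0.02600068]), 'width': 87.9651730658033}
{'mtx': array([[466.38830004,   0.        , 278.99185427],
       [  0.        , 466.38830004, 216.47307108],
       [  0.        ,   0.        ,   1.        ]]), 'dist': array([0.02588089, 0.        , 0.        , 0.        , 0.        ]), 'position': array([ 325.62551303,   29.2564197 , 1334.25575642]), 'orientation': array([ 0.14788433, -0.15227072, -1.55813045])} {'mtx': array([[481.54039182,   0.        , 282.1195785 ],
      
[... 953 characters left out ...]
8] 0.74 [561.6 126.5   0. ]
glue_bottle side [321.2 198. ] 0.95 [ 595.  -315.3    0. ]
   tri [461.2  85.3 212.2]
ink_tin_blue top [407.8 237.2] 0.8 [ 526.1 -345.7    0. ]
ink_tin_blue side [340.3 196.4] 0.76 [ 539.5 -366.5    0. ]
   tri [ 525.8 -341.2   13.3]
ink_tin_ochre top [404.5 164. ] 0.77 [ 746.  -345.8    0. ]
ink_tin_ochre side [292.  184.3] 0.61 [ 756.5 -367.6    0. ]
   tri [ 741.6 -342.3   12.9]
squeegee top [159.8 220.1] 0.73 [570.7 372.3   0. ]
squeegee side [206.2 292.1] 0.66 [577.5 375.4   0. ]
   tri [ 5.738e+02  3.744e+02 -2.000e-01]
brush top [171.6 289.6] 0.87 [371.6 327.8   0. ]
brush side [276.6 308. ] 0.81 [378.3 331.    0. ]
   tri [ 3.749e+02  3.296e+02 -2.000e-01]
```

Run:
```python
import cv2
t=cv2.imread("pics/top0.png")[150:310,170:370]; s=cv2.imread("pics/side0.png")
cv2.imwrite("pics/a.png",cv2.resize(t,None,fx=4,fy=3.7,interpolation=cv2.INTER_CUBIC)) if 0 else cv2.imwrite("pics/a.png",cv2.resize(t,(750,600),interpolation=cv2.INTER_CUBIC))
```

```text
(no output)
```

View pics/a.png

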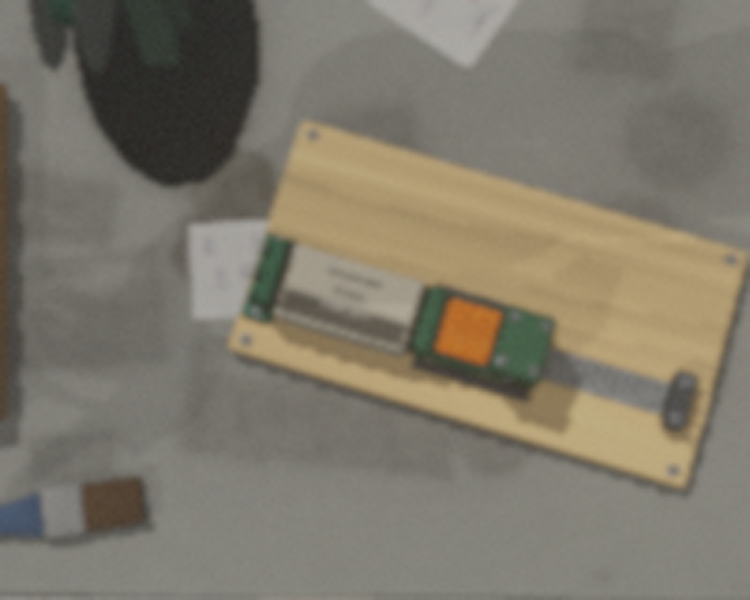

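View pics/side0.png

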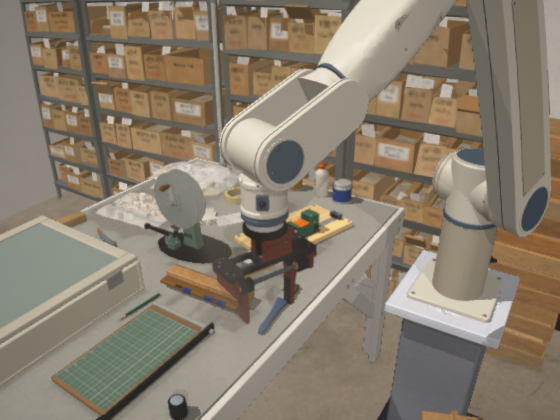

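The top view shows the clamp turned about -16°. The jaw with the orange plate is at crop (470,330), the carton at (350,295) and the end stop at (680,400), and the rear board is bare. A press on a black base stands at the rear left, and the side view shows the gripper in front left of the clamp. Next I fit the clamp pose.

```bash
cat >> h.py <<'E'
def fit(n,C,uv):
    from scipy.optimize import least_squares
    C=np.array(C,float);uv=np.array(uv,float)
    f=lambda q:(proj(n,place(q,C))-uv).ravel()
    r=least_squares(f,[540,-20,-.27],loss="soft_l1"); return r.x,r.fun.reshape(-1,2)
def place(q,C):
    c,s=np.cos(q[2]),np.sin(q[2]); C=np.atleast_2d(C)
    return np.c_[q[0]+c*C[:,0]-s*C[:,1],q[1]+s*C[:,0]+c*C[:,1],C[:,2]]
E
python3 - <<'E'
from h import *
c=lambda u,v:[170+u/3.75-.4,150+v/3.75-.4]
C=[[128,180,18],[128,-180,18],[-60,-180,18],[-60,180,18]]
uv=[c(303,121),c(749,249),c(688,489),c(232,347)]
q,f=fit("top",C,uv);print(q,f)
for s in(-1,1): print(np.degrees(q[2]))
for k in("glue_bottle",):
  for n in("top","side"):
    for r in silhouettes(n,k): print(n,k,r["at"],r["conf"])
for k,P in dict(fixed=[0,150,40],rear=[78,60,18],cart=[0,100,37],cl=[-27.5,150,18],cr=[-27.5,50,18]).items(): print(k,place(q,[P]).round(1),proj("top",place(q,[P])).round(1))
# green jaw/plate position: clamp coords of detections
for k,uv,z in(("rel",[296.2,238.9],58),("push",[301.4,236.1],80),("relcrop",c(470,330),58)):
  w=onplane("top",uv,z)-[q[0],q[1],0];a=-q[2];print(k,(np.cos(a)*w[0]-np.sin(a)*w[1]).round(1),(np.sin(a)*w[0]+np.cos(a)*w[1]).round(1))
print("press",onplane("top",c(165,100),0),onplane("top",c(180,185),0))
print(R.from_rotvec(get_obs()["orientation"]).as_matrix().round(3))
E
```

```text
[ 5.10653214e+02 -2.63660616e+01 -2.84514008e-01] [[ 0.04179389 -0.43969721]
 [ 0.66370773  0.35608762]
 [ 0.03348841 -0.52288058]
 [-0.79198409  0.5751859 ]]
-16.30145188185833
-16.30145188185833
top glue_bottle [414.4, 203.2] 0.78
side glue_bottle [320.9, 181.6] 0.67
fixed [[552.8 117.6  40. ]] [[246.6 224.4]]
rear [[602.4   9.3  18. ]] [[285.  209.1]]
cart [[538.7  69.6  37. ]] [[263.6 229.7]]
cl [[526.4 125.3  18. ]] [[244.2 234.9]]
cr [[498.3  29.3  18. ]] [[277.8 244.9]]
rel -1.9 4.6
push 6.3 -6.8
relcrop 0.6 9.0
press [703.78849933 220.85719668   0.        ] [635.07025189 206.85057904   0.        ]
[[ 0.378 -0.    -0.926]
 [ 0.926  0.     0.378]
 [-0.    -1.     0.   ]]
```

Call:
arm_command(targets=[[0,0,0,-0.103],[-26.1,2,-22.8,0],[-26.1,2,-22.8,0],[-26.1,2,-22.8,0],[-26.1,2,-22.8,0],[-26.1,2,-22.8,0],[-26.1,2,-22.8,0],[-26.1,2,-22.8,0],[-26.1,2,-22.8,0],[-26.1,2,-22.8,0],[-26.1,2,-22.8,0],[-26.1,2,-22.8,0],[-26.1,2,-22.8,0],[-26.1,2,-22.8,0],[-26.1,2,-22.8,0],[-26.1,2,-22.8,0],[-26.1,2,-22.8,0],[-26.1,2,-22.8,0],[-26.1,2,-22.8,0],[-26.1,2,-22.8,0]], gripper=0)

```text
t: 3.17
ee_pos: [513.3, -20.8, 201.8]
orientation: [-1.331, -0.997, 0.996]
ft_force: [-0.1, 0.5, -0.3]
width: 0.8
```

Run:
```python
from h import *
o=get_obs();print(o["t"],o["ee_pos"],o["ft_force"],o["width"],R.from_rotvec(o["orientation"]).as_matrix().round(3).tolist())
m=camera_model("wrist");print(m["position"],m["orientation"])
cv2.imwrite("pics/w1.png",get_image("wrist"))
q=np.array([510.65,-26.37,-.2845])
for k,z in dict(fixed_face=40,rear_board=18,release_top=58,push_face=80,carton_mid=37,corner_left=18,corner_right=18).items():
    for r in tip_of("wrist",k)[:1]:
        w=onplane("wrist",r["at"],z);l=R.from_euler("z",.2845).apply(w-[q[0],q[1],0])
        print(k,np.round(r["at"],1),round(r["conf"],2),w.round(1),"clamp",l.round(1))
```

```text
3.1667 [513.33227047 -20.83694857 201.79452689] [-0.13210455  0.53015818 -0.31703441] 0.8423850906479081 [[0.281, 0.001, -0.96], [0.96, 0.0, 0.281], [0.0, -1.0, -0.001]]
[443.88138431  -1.24679738 347.50041055] [-0.23083168 -0.17356508  1.27663944]
fixed_face [413. 199.] 0.8 [558.5 115.2  40. ] clamp [  6.2 149.3  40. ]
rear_board [318.8 256.4] 0.72 [601.4   8.6  18. ] clamp [77.3 59.  18. ]
release_top [279.4 201.3] 0.75 [514.6 -13.6  58. ] clamp [ 0.2 13.4 58. ]
push_face [315.2 167.2] 0.65 [488.3  26.4  80. ] clamp [-36.3  44.4  80. ]
corner_left [408.8 167.2] 0.96 [526.6 130.2  18. ] clamp [-28.6 154.7  18. ]
corner_right [314.6 166.4] 0.71 [497.7  32.9  18. ] clamp [-29.1  53.3  18. ]
```

View pics/w1.png

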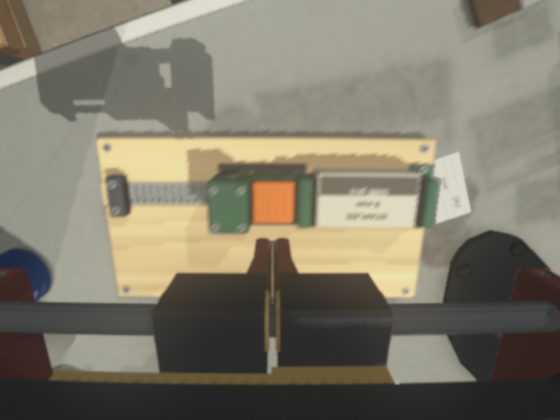

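The wrist view shows the board corners at (98,137), (433,137), (415,297) and (119,297). The orange plate spans columns 252–296, its housing is to the left, the carton is at 316–420, and the press base is at lower right. The network's push_face point is on the wrong part, so I discard it.

Run:
```python
from h import *
C=[[-60,-180,18],[-60,180,18],[128,180,18],[128,-180,18]]
q,f=fit("wrist",C,[[98,137],[434,137],[415,298],[118,298]]);print(q,f.round(1).tolist())
q2=np.array([510.65,-26.37,-.2845])
def loc(n,uv,z,q): return R.from_euler("z",-q[2]).apply(onplane(n,uv,z)-[q[0],q[1],0]).round(1)
for nm,uv,z in(("plate -y",[251.5,203],58),("plate +y",[297,203],58),("plate mid",[274,202.5],58),("housing front edge",[251,203],80),("faceplate R",[315,203],62),("carton R",[316,203],56),("carton L",[420,203],56),("cartonfront",[366,171],56),("cartonback",[366,228],56),("stop",[130,195],62)): print(nm,loc("wrist",uv,z,q),loc("wrist",uv,z,q2))
for r in silhouettes("wrist","release_top")[:1]: print(r["conf"],r["at"],loc("wrist",r["at"],58,q), np.ptp(np.argwhere(r["pixels"]),axis=0),np.argwhere(r["pixels"]).min(0),r["pixels"].sum())
print(proj("wrist",[513.3,-20.8,184.8]), proj("wrist",[513.3,-20.8,201.8]))
```

```text
[ 5.11331536e+02 -2.53826488e+01 -2.84501726e-01] [[-3.0, 1.0], [2.5, 1.0], [-0.4, -1.4], [0.4, -1.6]]
plate -y [  0.6 -13.1  58. ] [  1. -12.  58.]
plate +y [ 0.6 30.8 58. ] [ 1. 32. 58.]
plate mid [ 0.1  8.6 58. ] [ 0.5  9.8 58. ]
housing front edge [ -5.  -12.1  80. ] [ -4.6 -10.9  80. ]
faceplate R [-0.4 47.7 62. ] [-0.  48.8 62. ]
carton R [ 1.1 49.5 56. ] [ 1.5 50.7 56. ]
carton L [  1. 152.  56.] [  1.4 153.2  56. ]
cartonfront [-30.3  96.   56. ] [-29.9  97.1  56. ]
cartonback [ 26.8 100.6  56. ] [ 27.2 101.7  56. ]
stop [  -8.3 -128.7   62. ] [  -7.9 -127.6   62. ]
0.66 [275.3, 200.1] [-2.1  9.9 58. ] [41 41] [180 254] 1673
[[268.97608044 257.69020564]] [[268.68333153 271.36425627]]
```

Call:
arm_command(targets=[[3.5,20,0,0],[0,30,0,0],[0,30,0,0],[0,24,0,0],[0,14,0,0],[0,3,0,0],[0,2,0,0],[0,0,0,0],[0,0,0,0]])

```text
t: 4.37
ee_pos: [514.5, -15.5, 79.7]
orientation: [-1.332, -0.999, 0.996]
ft_force: [0.0, 0.2, -0.6]
width: 0.6
```

Run:
```python
from h import *
o=get_obs();print(o["t"],o["ee_pos"],o["ft_force"])
cv2.imwrite("pics/w2.png",get_image("wrist")[120:330,180:460].repeat(2,0).repeat(2,1))
```

```text
4.3667 [514.46828934 -15.45445563  79.72594843] [ 0.02339654  0.22609726 -0.55534001]
```

View pics/w2.png

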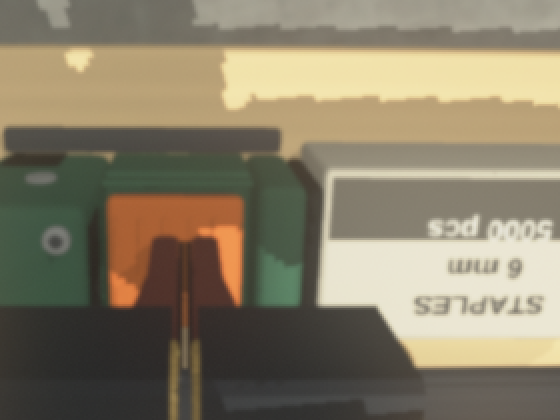

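The fingertips are centred over the orange plate, about 6 mm from the face plate, with clear space on both sides. Pressing now.

Call:
arm_command(targets=[[-2,2,0,0],[0,3,0,0],[0,3,0,0],[0,2,0,0],[0,1,0,0],[0,0,0,0],[0,0,0,0]])

```text
t: 5.0
ee_pos: [513.8, -18.1, 68.0]
orientation: [-1.332, -0.998, 0.996]
ft_force: [0.5, -3.9, 5.4]
width: 0.4
```

Call:
arm_command(targets=[[-2,0,0,0],[-2,0,0,0],[-2,0,0,0],[-2,0,0,0],[-2,0,0,0],[-2,0,0,0],[-2,0,0,0],[-2,0,0,0],[-2,0,0,0],[-2,0,0,0]])

```text
t: 5.83
ee_pos: [508.4, -36.4, 68.1]
orientation: [-1.331, -0.998, 0.995]
ft_force: [1.3, 3.9, 5.4]
width: 0.8
```

Call:
arm_command(targets=[[-3,0,0,0],[-4,0,0,0],[-4,0,0,0],[-4,0,0,0],[-4,0,0,0],[-4,0,0,0],[-4,0,0,0],[-4,0,0,0],[-4,0,0,0],[-4,0,0,0],[-4,0,0,0],[-4,0,0,0],[-4,0,0,0],[-4,0,0,0],[-4,0,0,0],[-4,0,0,0],[-4,0,0,0],[-3,0,0,0],[0,0,0,0]])

```text
t: 7.42
ee_pos: [488.2, -104.1, 68.0]
orientation: [-1.331, -0.997, 0.996]
ft_force: [0.2, 1.7, 5.6]
width: 0.2
```

Run:
```python
from h import *
o=get_obs();print(o["t"],o["ee_pos"],o["ft_force"])
cv2.imwrite("pics/w3.png",get_image("wrist"))
```

```text
7.4167 [ 488.23855397 -104.11741784   67.98760522] [0.15566135 1.68518378 5.63519409]
```

View pics/w3.png

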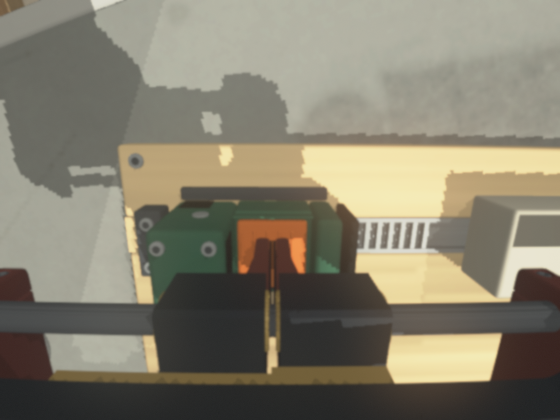

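The jaw has slid along and is near the dark end stop at (150,240). The fingers still hold the plate down. I'll continue until the force rises.

Call:
arm_command(targets=[[-2,0,0,0],[-2,0,0,0],[-2,0,0,0],[-2,0,0,0],[-2,0,0,0],[-2,0,0,0],[0,0,0,0]])

```text
t: 8.05
ee_pos: [485.1, -115.3, 68.0]
orientation: [-1.331, -0.998, 0.995]
ft_force: [0.6, 3.4, 5.5]
width: 0.2
```

Call:
arm_command(targets=[[-2,0,0,0],[-2,0,0,0],[-2,0,0,0],[0,0,0,0]])

```text
t: 8.38
ee_pos: [483.5, -121.1, 68.1]
orientation: [-1.331, -0.998, 0.995]
ft_force: [0.7, 3.7, 6.4]
width: 0.4
```

Call:
arm_command(targets=[[-2,0,0,0],[-2,0,0,0],[-1,0,0,0],[0,0,0,0]])

```text
t: 8.72
ee_pos: [483.2, -122.0, 68.1]
orientation: [-1.329, -0.999, 0.99]
ft_force: [10.2, 33.7, 5.9]
width: 1.0
```

Call:
arm_command(targets=[[2,0,0,0],[1,0,0,0],[0,0,0,0]])

```text
t: 8.97
ee_pos: [483.3, -121.7, 68.0]
orientation: [-1.331, -0.998, 0.995]
ft_force: [3.7, 12.0, 5.4]
width: -0.2
```

Run:
```python
from h import *
cv2.imwrite("pics/w4.png",get_image("wrist")[130:330,100:400].repeat(2,0).repeat(2,1))
```

```text
(no output)
```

View pics/w4.png

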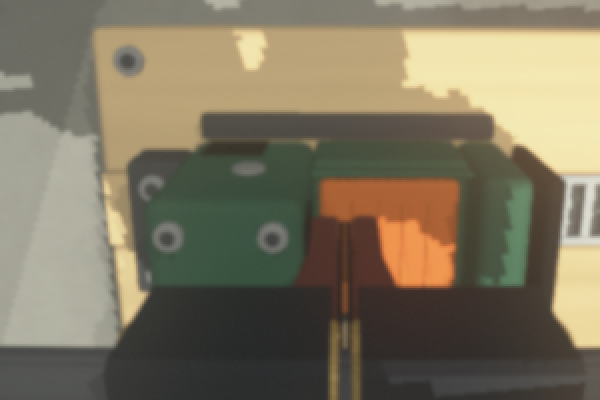

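The fingers bear on the push face and the jaw is hard against the stop: 34 N at a standstill after about 96–100 mm. Lifting straight up.

Call:
arm_command(targets=[[1,0,0,0],[0,-4,0,0],[0,-6,0,0],[0,-10,0,0],[0,-30,0,0],[0,-40,0,0],[0,-40,0,0],[0,0,0,0]], gripper=0)

```text
t: 9.68
ee_pos: [485.9, -123.6, 204.9]
orientation: [-1.34, -1.003, 0.993]
ft_force: [1.4, 0.2, 0.4]
width: 0.6
```

Run:
```python
from h import *
o=get_obs();print(o["t"],o["ee_pos"],o["ft_force"])
q=np.array([511,-25.9,-.2845])
loc=lambda n,uv,z: R.from_euler("z",-q[2]).apply(onplane(n,uv,z)-[q[0],q[1],0]).round(1)
for n in("wrist","top"):
  im=get_image(n)
  if n=="wrist": cv2.imwrite("pics/w5.png",im)
  for k,z in dict(release_top=58,push_face=80,carton_mid=37,corner_left=18,corner_right=18).items():
    for r in tip_of(n,k)[:1]: print(n,k,np.round(r["at"],1),round(r["conf"],2),loc(n,r["at"],z))
```

```text
9.6833 [ 485.85494355 -123.59891317  204.89518188] [1.36749365 0.16491231 0.41068967]
wrist release_top [462.8 190.4] 0.69 [-10.1  82.4  58. ]
wrist push_face [263.  197.5] 0.89 [ -10.3 -109.3   80. ]
wrist carton_mid [465.5 190.7] 0.81 [-8.4 97.2 37. ]
wrist corner_left [502.4 161.3] 0.61 [-37.1 145.1  18. ]
wrist corner_right [412.6 163.2] 0.86 [-34.6  47.   18. ]
top push_face [404.7 162.4] 0.27 [ 289.5 -226.    80. ]
top carton_mid [263.3 227.9] 0.71 [  4.4 101.7  37. ]
top corner_left [244.  233.3] 0.66 [-23.5 151.4  18. ]
top corner_right [276.7 244.5] 0.92 [-27.5  52.7  18. ]
```

View pics/w5.png

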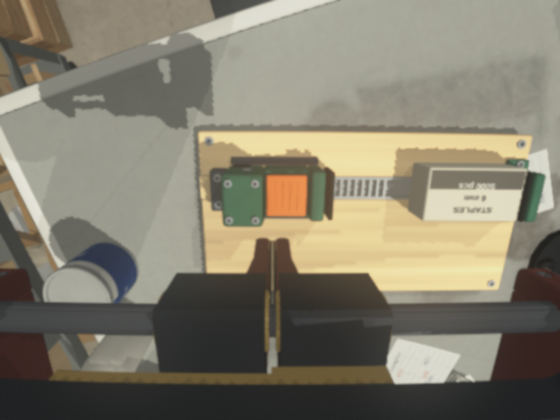

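The jaw sits against the dark stop (~(217,190)), the plate is up again, and the carton is still in place at (465,192). Next the fingers go in front of the carton, half open.

Call:
arm_command(targets=[[25,0,8,0],[25,0,8,0],[25,0,8,0],[25,0,8,0],[25,0,8,0],[25,0,8,0],[25,0,8,0],[24,0,8,0],[0,0,0,0],[0,0,0,0],[0,0,0,0],[0,0,0,0]], gripper=55)

```text
t: 11.28
ee_pos: [477.0, 85.9, 197.5]
orientation: [-1.331, -0.996, 0.997]
ft_force: [0.3, 0.4, 0.8]
width: 48.2
```

Call:
arm_command(targets=[[0,30,0,0],[0,35,0,0],[0,35,0,0],[0,30,0,0],[0,15,0,0],[0,5.5,0,0],[0,0,0,0],[0,0,0,0]])

```text
t: 11.95
ee_pos: [477.5, 86.2, 47.6]
orientation: [-1.331, -0.996, 0.996]
ft_force: [1.1, 0.2, 0.1]
width: 48.3
```

Call:
arm_command(targets=[[0,0,-4,0],[0,0,-4,0],[0,0,-4,0],[0,0,-4,0],[0,0,-4,0],[0,0,-3,0],[0,0,-3,0],[0,0,-3,0],[0,0,-3,0],[0,0,-3,0],[0,0,-3,0],[0,0,-3,0],[0,0,-3,0],[0,0,-3,0],[0,0,-3,0]])

```text
t: 13.2
ee_pos: [525.3, 72.5, 47.0]
orientation: [-1.331, -0.997, 0.997]
ft_force: [-3.1, -0.3, -0.1]
width: 48.0
```

Run:
```python
from h import *
cv2.imwrite("pics/w6.png",get_image("wrist"))
```

```text
(no output)
```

View pics/w6.png

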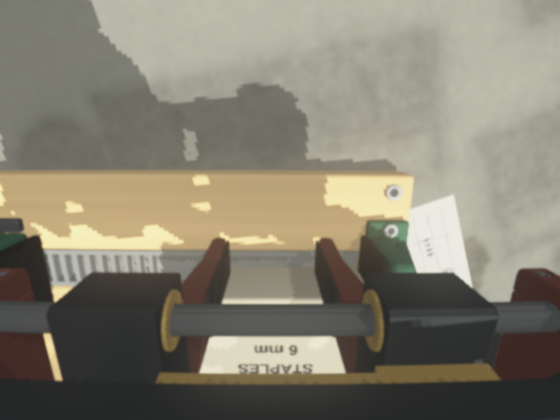

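The carton is being pushed squarely at about 3 N, and the left finger clears the fixed jaw. I'll push on 52 mm.

Call:
arm_command(targets=[[0,0,-3,0],[0,0,-3,0],[0,0,-3,0],[0,0,-3,0],[0,0,-3,0],[0,0,-3,0],[0,0,-3,0],[0,0,-3,0],[0,0,-3,0],[0,0,-3,0],[0,0,-3,0],[0,0,-3,0],[0,0,-3,0],[0,0,-3,0],[0,0,-3,0],[0,0,-3,0],[0,0,-2,0],[0,0,-1,0],[0,0,0,0]])

```text
t: 14.83
ee_pos: [574.4, 58.3, 47.3]
orientation: [-1.331, -0.997, 0.996]
ft_force: [0.4, 0.6, -0.1]
width: 48.4
```

Call:
arm_command(targets=[[0,0,5,0],[0,0,10,0],[0,0,10,0],[0,-30,0,0],[0,-40,0,0],[0,-40,0,0],[0,-40,30,0],[0,0,40,0],[0,0,30,0],[0,0,0,0],[0,0,0,0],[0,0,0,0]])

```text
t: 15.83
ee_pos: [459.0, 92.3, 190.8]
orientation: [-1.331, -0.998, 0.997]
ft_force: [0.0, -0.9, -0.1]
width: 48.1
```

Run:
```python
from h import *
o=get_obs();print(o["t"],o["ee_pos"],o["ft_force"])
q=np.array([511,-25.9,-.2845])
loc=lambda n,uv,z: R.from_euler("z",-q[2]).apply(onplane(n,uv,z)-[q[0],q[1],0]).round(1)
for n in("wrist","top"):
  im=get_image(n); cv2.imwrite(f"pics/{n}7.png",im)
  for k,z in dict(release_top=58,push_face=80,carton_mid=37,corner_left=18,corner_right=18).items():
    for r in tip_of(n,k)[:1]: print(n,k,np.round(r["at"],1),round(r["conf"],2),loc(n,r["at"],z))
a=cv2.imread("pics/top7.png")[160:300,200:380];b=cv2.imread("pics/wrist7.png")
cv2.imwrite("pics/f7.png",np.hstack([cv2.resize(a,(400,311)),cv2.resize(b,(400,300),interpolation=cv2.INTER_AREA)[:,:] if 0 else cv2.resize(b,(400,311))]))
```

```text
15.8333 [458.99746062  92.29673165 190.7744505 ] [ 0.01409227 -0.90431791 -0.14973358]
wrist release_top [ 89.2 283.6] 0.97 [  1.  -88.1  58. ]
wrist push_face [ 54.1 290.7] 0.76 [  -3.4 -109.3   80. ]
wrist carton_mid [274.4 332.9] 0.93 [ 74.  100.5  37. ]
wrist corner_right [474.3  48.3] 0.66 [-226.5  292.    18. ]
top release_top [328.3 249.1] 0.6 [ -3.8 -88.4  58. ]
top push_face [333.8 249.7] 0.8 [  -4.4 -101.5   80. ]
top carton_mid [271.7 203.5] 0.83 [78.6 99.5 37. ]
top corner_left [270.5 200.2] 0.72 [ 91.  107.1  18. ]
top corner_right [282.9 220.6] 0.94 [43.8 55.6 18. ]
```

View pics/f7.png

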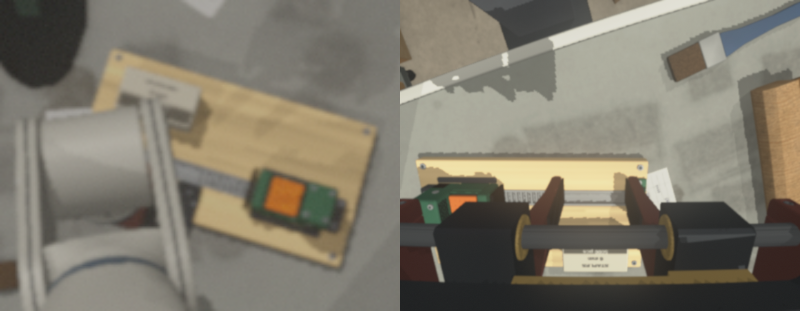

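The carton stands flat behind the jaws at clamp (~75, 100). The release plate is at y ≈ -88 (expected -86.5), and the jaw is against the stop. Handing in.

```bash
python3 -c "
from workcell import *
close_job(); o=get_obs(); print(o['t'],o['ft_force'])"
```

```text
the job is handed in; nothing more can be done
the job is handed in; nothing more can be done
```

I did the job in the order asked and handed it in at about 16 s.

**Jaw:** I pressed the release plate about 7 mm with about 5.5 N and slid the jaw back. It stopped hard, with a brief push of about 35 N on its push face. I then lifted straight up so the plate came up. The plate's middle was last measured at clamp y ≈ -88 mm, against about -86.5 mm expected with the jaw on the stop. The pictures show the jaw touching the dark end stop and the plate up.

**Carton:** I pushed it squarely from the front with the fingers half open, at about 3 N. The last images put its middle at clamp x ≈ 74–79 mm, y ≈ 100 mm. Its near face is then about 47–51 mm back, while the jaws end at 25 mm and the board at 128 mm. It lies flat. The fingers were raised and clear when I handed in.

**Checks that disagreed:**
- **False network points:** some network points were plainly wrong and I ignored them: `push_face` before the press, and `corner_left` and `corner_right` in the last pictures.
- **Clamp position:** the wrist-camera fit missed the board corners by up to 3 pixels, but it agreed with the top-camera fit to about 1 mm.
- **Other items:** I did not re-measure the bystanders, but the arm kept well away from them.

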